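# Shut and pin the board-test jig

### The job

Swing the open lid of the board-test jig down onto the board, then take the locking pin out of its parking block and push it down through the hole in the lid into the hole in the base. Keep hold of the pin's grip and press down so that its collar squeezes the lid fully shut against the springs, and finish like that: still gripping the pin and pressing, not letting go. Leave the parts tray, the screwdriver and the jar where they are.

Things in the scene. Friction and masses are not known exactly. Their poses are not given: they have to be found in the camera images.
- jig: Clamshell board-test jig, fixed to the bench: aluminium base block 200 (x) by 160 (y) by 32 mm high with a green circuit board on it. Origin at the centre of its underside on the bench top; z up. The lid's hinge line runs along the jig's x axis at y = +80 mm, z = 36 mm; the pin hole is on the opposite (-y) side, at x = 0, y = -62 mm.
- lid (a joint): Hinge angle of the lid (rad): 0 = fully shut and level (hard stop); grows as the free (-y) edge swings up; 1.57 = upright (limit 1.6). Starts between 0.9 and 1.4. The hinge is stiff: the lid stays at any angle and takes 2 to 4 N near its free edge to move. Let go near shut, it springs back to 0.04 to 0.06, ajar. Shutting it fully takes about 10 N straight down at its pin hole, kept up.
- lid_edge (a point): Middle of the lid's free edge on its outer face, 160 mm from the hinge line. The lid: dark steel frame 200 mm wide (jig x), 10 mm thick, clear window from 33 to 111 mm from the hinge line, solid strip from there to the free edge, where it can be pushed. Outer face 8 mm from the hinge line, 44 mm above the bench when shut; when open it looks to jig +y and up.
- lid_hole (a point): Centre of the pin hole through the lid (15.5 mm diameter, chamfered mouth), on the outer face, 142 mm from the hinge line and mid-way along the lid. Lid shut: directly above base_hole, 44 mm above the bench.
- base_hole (a point): Mouth of the pin hole in the base, 15.5 mm diameter, straight down through the block; its mouth is 32 mm above the bench.
- pin_grip (a point): Centre of the locking pin's black grip, a cylinder 22 mm across and 46 mm tall; z up along the pin. Below: steel collar 32 mm across, 6 mm thick, underside 29 mm below this point; then a steel shank 12 mm across, 40 mm long, tapered tip, its end 69 mm below this point. About 0.11 kg. Starts upright in the block, this point 73 mm above the bench; the same height when home with the lid shut.
- pin_tip (a point): Lower end of the locking pin, on its axis. With the pin home and the lid shut it is 4 mm above the bench.
- stand: Parking block for the pin, grey plastic 56 by 56 by 44 mm high, fixed to the bench, with a 15 mm hole down its middle in which the pin stands with its collar on top. Lift the pin at least 45 mm to clear it. Origin at the centre of its underside. It may change places with the parts tray.
- parts_tray: Bystander: loose blue plastic tray 90 by 70 by 35 mm high with chips in it. Origin at the centre of its underside.
- screwdriver: Bystander: loose black-handled screwdriver 170 mm long, lying on the bench beyond the jig.
- jar: Bystander: loose clear jar 52 mm in diameter, 70 mm tall, to the left of the jig. Origin at the centre of its underside.
- plungers (a joint): Two sprung brass plungers in the base, at jig x = +-80, y = -20 mm, moving as one: how far they are pressed down (m), 0 = fully up. They meet the lid over its last 0.08 rad and are pressed about 8 mm when it is shut, pushing up with about 12 N.
Not all that is in view belongs to the job. What is shaped like the part that bears pin_grip but blue is not meant.

How it is judged:
By the outcome, as a careful person would: the job done as asked, in the order asked, and still so for the second after the job is handed in, while the arm keeps its last pose, push and grip.
It also fails if it takes over 64 s, if anything falls off the work surface, if the arm or the gripper's body presses on something with over 40 N, if the wrist force passes 120 N, or if a joint passes its speed limit or range.

### The arm

A 6-joint arm with a two-finger parallel gripper is mounted at the origin on the work surface. World frame = base frame: x ahead of the robot, y to its left, z up, the work surface at z = 0. Lengths are in m, angles in degrees, forces in N, time in s.
With the tool pointing down it reaches from about 0.35 to 0.875 m from the base axis. Payload 4.2 kg.
Tool frame: the origin (TCP) lies midway between the tips of the shut fingers; the grasp point (between the pads) lies 19 mm behind it; y points along the fingers, x is the direction in which the jaws open and shut, and the axes are right-handed (so a half turn about y gives the same grasp; the last joint's range is limited). The gripper opens to 87 mm and grips with 3 to 60 N. Pads are 19 mm wide; open, the fingers measure 117 mm over their backs; the gripper's body (75 mm by 190 mm) begins 51 mm behind the grasp point.
Start: joints at [86.15, 22.042, 0.453, 0, -68.411, -14.817], TCP at [0.2, 0.592, 0.223] pointing down, gripper open.
Joint ranges: [-179.83, 179.83], [-69.29, 118.12], [-61.27, 80.66], [-181.25, 117.63], [-171.15, -9.14], [-177.46, 177.46]. Speed limits (degrees/s): [159.86, 159.86, 180, 180, 180, 180].

### API

Orientations are given as a 3x3 rotation matrix whose columns are the frame's x, y, z axes.
In Python, from station import * gives the robot as it stands.
- The arm moves only by the tool jog_arm, never from a script. Its argument "series" is a list of rows, each a list of 3 entries, a list of its own where there are three numbers: the shift along the tool's x, y, z in m, then the turn, a rotation vector about the tool's x, y, z in degrees, then the finger opening in m, from 0 to 0.087. A call has 1 to 10 rows; each row shifts and turns the commanded pose from where the row before left it, along the tool's axes as they then stand; what a row does not reach is not made up. A row lasts 1/8 s, in which the tool goes at most 62.5 mm and 10.7 degrees, less where a joint would pass 70% of its speed; a pose out of reach is approached as far as the arm can. A call is refused whole if a number of a shift passes 0.0625 or a number of a turn 10.7, either way. A call with a gripper value outside its range is refused whole. The fingers move at their own pace and stop on an object; the grip force is fixed at half the most. Time passes only in rows, so rows that do not move let the fingers close. It gives the time, the measured TCP pose, the force and the opening at its end, in the units of the state.
- sense(): the state, without advancing time (a new reading comes with each control period).
- capture(name): name is "side" or "top" or "wrist"; returns the picture (400x640x3 uint8, red, green, blue); there is no depth.
- camera_info(name): a dict with "fx", "fy", "cx", "cy" (pixels), "rvec" (rotation vector, rad) and "tvec" (3), from world to camera coordinates, as OpenCV has them. Camera axes: x right, y down, z forward; pixel columns grow to the right and rows downward; lengths in m; the calibration is good to about 2 mm. A picture is of the moment at which its call begins: read the wrist's pose just before it. camera_info takes no time and is no camera call; for the wrist camera it gives the pose at the moment of the call.
- finish_job(): hands the job in, once; it reports no verdict.
The state is a dict: "time_s": time; "joints": joint angles; "joint_velocities": joint speeds; "effort": joint torques, N m; "tcp_pos": TCP position; "ee_rot": TCP orientation; "wrist_force": force on the tool from outside, world axes, zero at the start; "moment": the same for the moment, N m; "gripper_width": opening from 0.0 (shut) to 1.0 (fully open).
Only numpy, scipy, OpenCV 4.12 (cv2) and the standard library are available. Lean on these libraries where they do the work, as an engineer would, in place of code of your own. Each camera call takes 0.05 s, during which the arm holds its last target. There are 200 camera calls.

## Working session

There is one attempt and no reset: what is moved stays moved. The work goes in short steps, Python scripts to look and compute and a tool call to move; the robot and the scene stay as the last step left them, time stands still between calls to the robot, and variables do not carry over. Pictures are saved under pics/ and viewed, about 8 in all and at most 12, crops included, and the job is handed in when it is done.

Besides the shell and the picture viewer there is one more tool, called after ">>>" by a JSON object that holds its "op" and its "data". jog_arm: Moves the arm, as the interface text tells. Its arguments: {"type":"object","properties":{"series":{"type":"array","items":{"type":"array"}}},"required":["series"]}

```bash
mkdir -p pics; ls; python3 - <<'E'
from station import *
import cv2,numpy as np
s=sense(); print({k:(np.round(v,3).tolist()) for k,v in s.items()})
for n in("side","top"):
    cv2.imwrite(f"pics/{n}0.png",capture(n)[:,:,::-1]); c=camera_info(n); R=cv2.Rodrigues(np.array(c['rvec']))[0]; print(n,c,'pos',-R.T@np.array(c['tvec']).ravel())
E
```

```text
pics
{'time_s': 0.0, 'joints': [86.152, 22.089, 0.381, -0.029, -68.411, -14.816], 'joint_velocities': [-0.033, -0.08, 0.056, -0.031, -0.001, -0.041], 'effort': [0.001, -39.067, 18.74, 4.22, 0.011, -0.0], 'tcp_pos': [0.2, 0.592, 0.221], 'ee_rot': [[-0.32, -0.001, 0.947], [-0.947, -0.002, -0.32], [0.002, -1.0, 0.0]], 'wrist_force': [-0.113, -0.017, 0.753], 'moment': [0.012, -0.036, -0.003], 'gripper_width': 0.996}
side {'fx': 414.02916068989356, 'fy': 414.02916068989356, 'cx': 318.3010840881703, 'cy': 205.6988508383761, 'rvec': array([ 2.42536749, -0.35494904,  0.1090525 ]), 'tvec': array([-0.59998173,  0.20177488,  0.78487758])} pos [ 0.48785656 -0.50429952  0.72415603]
top {'fx': 372.4728556822845, 'fy': 372.4728556822845, 'cx': 319.4206356606277, 'cy': 201.936377593984, 'rvec': array([ 2.16060512, -2.15041409,  0.2155632 ]), 'tvec': array([0.00642762, 0.61489559, 0.65635732])} pos [0.50214556 0.03659237 0.74528764]
```

View pics/side0.png

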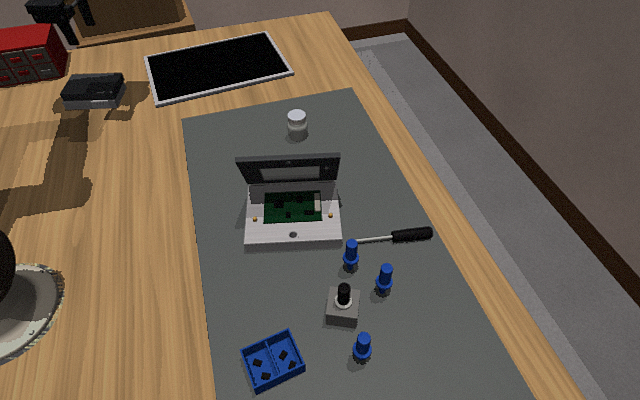

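View pics/top0.png

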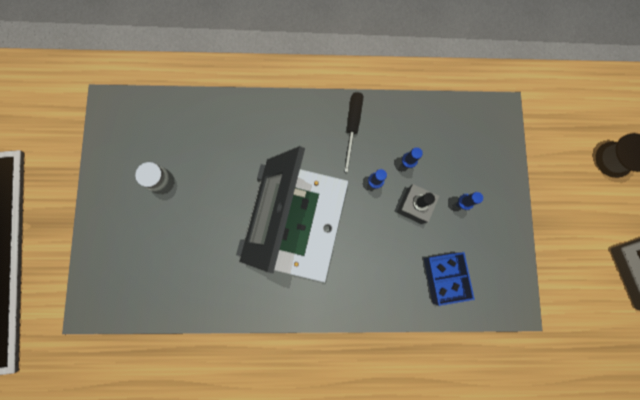

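Side view: lid open, base hole ~(293,235), black-gripped pin in grey block ~(344,292). Top view: base hole ~(327,228), pin ~(426,199), tray ~(450,278). Four pin-like things (top view): blue ones at (377,178), (412,157), (472,200), and the black one at (426,199), which stands in the grey block. The black one fits; I confirm it in an enlarged crop.

```bash
python3 - <<'E'
import cv2
a=cv2.imread('pics/top0.png')[140:290,235:445]; b=cv2.imread('pics/side0.png')[145:330,225:425]
cv2.imwrite('pics/topc.png',cv2.resize(a,None,fx=3.8,fy=3.8,interpolation=cv2.INTER_CUBIC))
cv2.imwrite('pics/sidec.png',cv2.resize(b,None,fx=3.2,fy=3.2,interpolation=cv2.INTER_CUBIC))
E
```

```text
(no output)
```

View pics/topc.png

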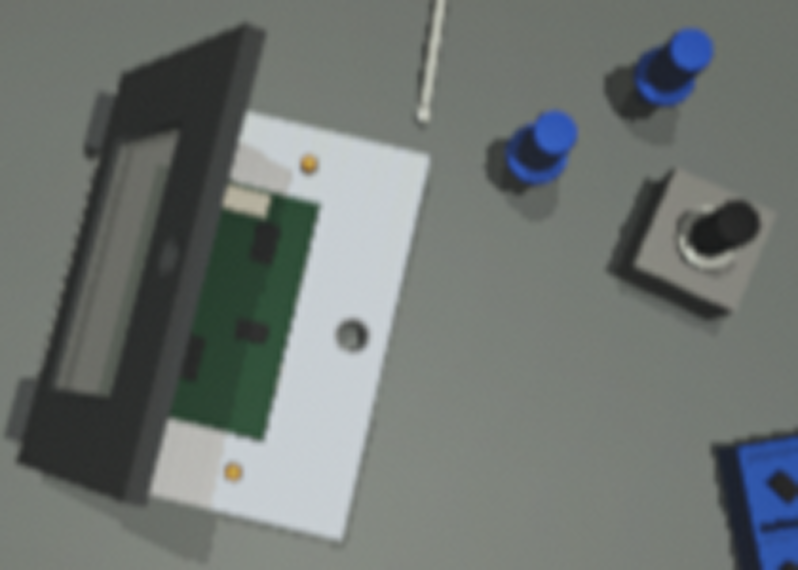

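View pics/sidec.png

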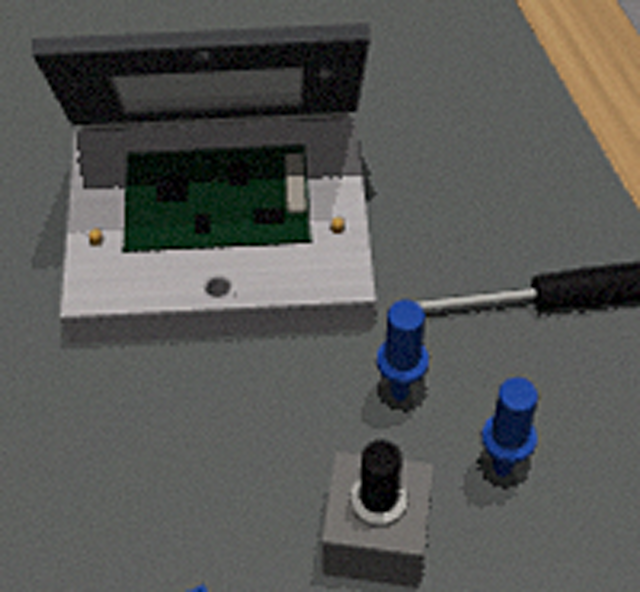

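The crops confirm it: the black grip with the bright steel collar stands in the grey block (top crop (739,220), side crop (381,455)), and the blue ones stand free on the bench. Next I fit the jig pose and lid angle, and triangulate the pins.

```bash
cat > h.py <<'E'
from station import *
import cv2,numpy as np
from scipy.optimize import least_squares
def proj(n,P):
    c=camera_info(n) if isinstance(n,str) else n
    K=np.array([[c['fx'],0,c['cx']],[0,c['fy'],c['cy']],[0,0,1]])
    return cv2.projectPoints(np.array(P,float).reshape(-1,1,3),np.array(c['rvec']),np.array(c['tvec']),K,None)[0][:,0]
def lid(a,r,x=0,n=.008): return [x,.08-r*np.cos(a)+n*np.sin(a),.036+r*np.sin(a)+n*np.cos(a)]
def jig(p,P):
    c,s=np.cos(p[2]),np.sin(p[2]); return np.array(P)@np.array([[c,s,0],[-s,c,0],[0,0,1]])+[p[0],p[1],0]
def st(n=3):
    s=sense(); print(round(s['time_s'],2),'tcp',np.round(s['tcp_pos'],4),'F',np.round(s['wrist_force'],1),'w',round(s['gripper_width']*87,1)); return s
E
python3 - <<'E'
from h import *
T=lambda u,v:(235+u/3.8,140+v/3.8); S=lambda u,v:(225+u/3.2,145+v/3.2)
top=np.array([T(352,335),T(429,154),T(343,541),T(247,24),T(127,500)]); side=np.array([S(218,287),S(374,300),S(63,317),S(369,25),S(34,40)])
def pts(p):
    return jig(p,[[0,-.062,.032],[.1,-.08,.032],[-.1,-.08,.032],lid(p[3],.16,.1),lid(p[3],.16,-.1)])
def res(p): P=pts(p); return np.r_[(proj("top",P)-top).ravel(),(proj("side",P)-side).ravel()]
for y0 in(0,1.5,-1.5,3):
    r=least_squares(res,[.5,0,y0,1.2]); print(r.cost,r.x[:2],np.degrees(r.x[2]),r.x[3]); 
    if r.cost<60: print(np.round(r.fun.reshape(-1,2),1).tolist()); np.save('jig.npy',r.x); print('hole',jig(r.x,[[0,-.062,.044]]),'edge',pts(r.x)[3:])
def tri(a,b):
    r=least_squares(lambda P:np.r_[(proj("top",P)-a).ravel(),(proj("side",P)-b).ravel()],[.5,0,.05]); return np.round(r.x,4),round(r.cost,2)
print('griptop',tri(T(739,220),S(381,455)))
print('blueA top',tri(T(555,133),S(406,314)),'blueB',tri(T(690,50),S(517,393)))
print('blueC',tri((475,197),(363,338)))
print('stand corners',tri(T(675,170),S(433,464)),tri(T(733,312),S(323,541)), tri(T(776,216),S(420,553)),tri(T(634,265),S(337,455)))
E
```

```text
4.652529728343445 [0.58254134 0.05279598] -13.192650995963549 1.1006822326308792
[[0.2, -0.9], [0.3, -0.5], [-0.2, -1.2], [0.6, -1.1], [0.0, -0.1], [-0.6, -0.4], [-0.1, 0.1], [-1.4, 0.1], [-0.7, -0.3], [-1.5, 0.2]]
hole [[ 0.56839133 -0.00756772  0.044     ]] edge [[0.68324659 0.04424069 0.18226656]
 [0.48852496 0.08988589 0.18226656]]
4.652529728343164 [0.58254134 0.05279598] -13.192651252049547 1.1006822371977254
[[0.2, -0.9], [0.3, -0.5], [-0.2, -1.2], [0.6, -1.1], [0.0, -0.1], [-0.6, -0.4], [-0.1, 0.1], [-1.4, 0.1], [-0.7, -0.3], [-1.5, 0.2]]
hole [[ 0.56839133 -0.00756772  0.044     ]] edge [[0.68324659 0.04424069 0.18226656]
 [0.48852496 0.08988589 0.18226656]]
4.652529728343101 [0.58254134 0.05279598] -13.192651388037712 1.1006822366273945
[[0.2, -0.9], [0.3, -0.5], [-0.2, -1.2], [0.6, -1.1], [0.0, -0.1], [-0.6, -0.4], [-0.1, 0.1], [-1.4, 0.1], [-0.7, -0.3], [-1.5, 0.2]]
hole [[ 0.56839133 -0.00756772  0.044     ]] edge [[0.68324659 0.04424069 0.18226656]
 [0.48852496 0.08988589 0.18226656]]
4.6525297283431115 [0.58254134 0.05279598] 346.8073487876064 1.100682237969279
[[0.2, -0.9], [0.3, -0.5], [-0.2, -1.2], [0.6, -1.1], [0.0, -0.1], [-0.6, -0.4], [-0.1, 0.1], [-1.4, 0.1], [-0.7, -0.3], [-1.5, 0.2]]
hole [[ 0.56839133 -0.00756772  0.044     ]] edge [[0.68324659 0.04424069 0.18226656]
 [0.48852496 0.08988589 0.18226656]]
griptop (array([ 0.6169, -0.1861,  0.0963]), np.float64(0.17))
blueA top (array([ 0.6602, -0.1011,  0.0903]), np.float64(0.68)) blueB (array([ 0.702 , -0.1682,  0.0896]), np.float64(0.36))
blueC (array([ 0.6201, -0.2743,  0.0852]), np.float64(0.03))
stand corners (array([ 0.6535, -0.1728,  0.0421]), np.float64(1.07)) (array([ 0.5801, -0.1995,  0.0421]), np.float64(0.64)) (array([ 0.6285, -0.2228,  0.0453]), np.float64(0.3)) (array([ 0.6037, -0.1503,  0.0401]), np.float64(0.46))
```

>>> {"op": "jog_arm", "data": {"series": [[[0,0,0],[0,-5.5,0],0],[[0.034,0,0.045],[0,0,0],0],[[0.034,0,0.045],[0,0,0],0],[[0.034,0,0.045],[0,0,0],0],[[0.034,0,0.045],[0,0,0],0],[[0.034,0,0.045],[0,0,0],0],[[0.034,0,0.045],[0,0,0],0],[[0.034,0,0.045],[0,0,0],0],[[0.034,0,0.045],[0,0,0],0],[[0.034,0,0.045],[0,0,0],0]]}}

```text
time_s: 1.35
tcp_pos: [0.5254, 0.2003, 0.2223]
ee_rot: [[-0.228, -0.001, 0.974], [-0.974, -0.0, -0.228], [0.0, -1.0, -0.0]]
wrist_force: [0.0, 1.6, 0.4]
gripper_width: 0.021
```

>>> {"op": "jog_arm", "data": {"series": [[[0.034,0,0.045],[0,0,0],0],[[0.034,0,0.045],[0,0,0],0],[[0,0,0],[0,0,0],0],[[0,0,0],[0,0,0],0]]}}

```text
time_s: 1.85
tcp_pos: [0.5964, 0.115, 0.2219]
ee_rot: [[-0.229, -0.001, 0.974], [-0.974, -0.0, -0.229], [0.001, -1.0, -0.001]]
wrist_force: [-0.1, -0.0, 0.1]
gripper_width: 0.003
```

```bash
cat >> h.py <<'E'
def jp(s=None):
    "TCP in jig frame (mm) and tool yaw error vs jig (deg)"
    s=s or sense(); p=np.load('jig.npy'); c,sn=np.cos(p[2]),np.sin(p[2]); d=np.array(s['tcp_pos'])-[p[0],p[1],0]
    R=np.array(s['ee_rot']); print('jig mm',np.round(1e3*np.array([c*d[0]+sn*d[1],-sn*d[0]+c*d[1],d[2]]),1),'toolz-yaw',round(np.degrees(np.arctan2(R[1,2],R[0,2])-p[2]),2),'ydown',np.round(R[:,1],3))
E
python3 - <<'E'
from h import *
jp(st())
p=[lid(t,.147) for t in np.linspace(1.1,.02,13)]
p=np.array(p)*1e3; print(np.round(p[:,1:],1).tolist()); print(np.round(np.diff(p,axis=0)[:,1:],1).tolist())
cv2.imwrite('pics/a.png',np.vstack([capture("top")[100:320,200:520],capture("side")[60:340,180:500]])[:,:,::-1])
E
```

```text
1.85 tcp [0.5964 0.115  0.2219] F [-0.1 -0.   0.1] w 0.2
jig mm [ -0.7  63.7 221.9] toolz-yaw -360.02 ydown [-0.001 -0.    -1.   ]
[[20.5, 170.6], [8.6, 164.7], [-2.7, 157.8], [-13.3, 149.9], [-23.2, 141.0], [-32.2, 131.3], [-40.3, 120.9], [-47.4, 109.7], [-53.5, 98.0], [-58.6, 85.7], [-62.5, 73.0], [-65.2, 60.1], [-66.8, 46.9]]
[[-11.9, -5.9], [-11.3, -6.9], [-10.6, -7.9], [-9.9, -8.8], [-9.0, -9.7], [-8.1, -10.5], [-7.1, -11.2], [-6.1, -11.8], [-5.0, -12.3], [-3.9, -12.7], [-2.8, -13.0], [-1.6, -13.2]]
```

View pics/a.png

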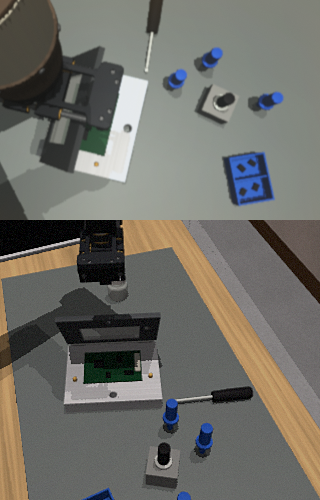

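The arm hangs behind the open lid: closed fingers just on its outer side, lid unmoved, pin block clear. Descend, then push along the arc.

>>> {"op": "jog_arm", "data": {"series": [[[0,0.026,0],[0,0,0],0],[[0,0.026,0],[0,0,0],0],[[0.014,0,0],[0,0,0],0],[[0.014,0,0],[0,0,0],0],[[0.012,0.006,0],[0,0,0],0],[[0.0113,0.0069,0],[0,0,0],0],[[0.0106,0.0079,0],[0,0,0],0]]}}

```text
time_s: 2.82
tcp_pos: [0.5829, 0.054, 0.1499]
ee_rot: [[-0.228, 0.001, 0.974], [-0.974, 0.0, -0.228], [-0.001, -1.0, 0.001]]
wrist_force: [0.2, -0.1, 2.0]
gripper_width: 0.007
```

>>> {"op": "jog_arm", "data": {"series": [[[0.0099,0.0088,0],[0,0,0],0],[[0.009,0.0097,0],[0,0,0],0],[[0.0081,0.0105,0],[0,0,0],0],[[0.0071,0.0112,0],[0,0,0],0],[[0.0061,0.0118,0],[0,0,0],0],[[0.005,0.0123,0],[0,0,0],0]]}}

```text
time_s: 3.58
tcp_pos: [0.5721, 0.0105, 0.0845]
ee_rot: [[-0.228, -0.0, 0.974], [-0.974, -0.0, -0.228], [0.0, -1.0, -0.0]]
wrist_force: [-0.6, 0.9, 0.1]
gripper_width: 0.006
```

```bash
python3 - <<'E'
from h import *
jp(st())
cv2.imwrite('pics/b.png',cv2.resize(capture("side")[120:320,180:480],None,fx=1.5,fy=1.5)[:,:,::-1])
E
```

```text
3.58 tcp [0.5721 0.0105 0.0845] F [-0.6  0.9  0.1] w 0.5
jig mm [ -0.5 -43.5  84.5] toolz-yaw -359.97 ydown [-0. -0. -1.]
```

View pics/b.png

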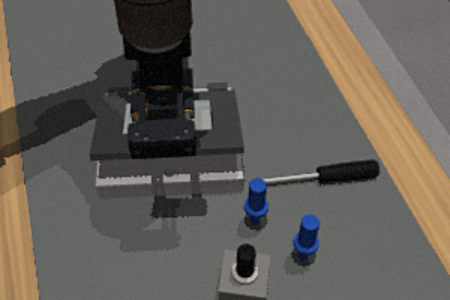

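The lid is being carried down (free edge at about (95..243,155)) with low force. Continue to nearly shut.

>>> {"op": "jog_arm", "data": {"series": [[[0.0039,0.0127,0],[0,0,0],0],[[0.0028,0.0125,0],[0,0,0],0],[[0.0016,0.007,0],[0,0,0],0],[[0,0.005,0],[0,0,0],0],[[0,0.002,0],[0,0,0],0],[[0,0,0],[0,0,0],0]]}}

```text
time_s: 4.38
tcp_pos: [0.5702, 0.0025, 0.0467]
ee_rot: [[-0.227, -0.001, 0.974], [-0.974, -0.001, -0.227], [0.001, -1.0, -0.001]]
wrist_force: [-2.2, -0.8, 4.5]
gripper_width: 0.009
```

>>> {"op": "jog_arm", "data": {"series": [[[0,-0.05,0],[0,0,0],0],[[0,-0.05,0],[0,0,0],0],[[0,-0.03,0],[0,0,0],0.055],[[0.0346,0,0.0177],[0,0,0],0.055],[[0.0346,0,0.0177],[0,0,0],0.055],[[0.0346,0,0.0177],[0,0,0],0.055],[[0.0346,0,0.0177],[0,0,0],0.055],[[0.0346,0,0.0177],[0,0,0],0.055],[[0,0,0],[0,0,0],0.055],[[0,0,0],[0,0,0],0.055]]}}

```text
time_s: 5.62
tcp_pos: [0.617, -0.1856, 0.1757]
ee_rot: [[-0.228, -0.001, 0.974], [-0.974, 0.0, -0.228], [-0.0, -1.0, -0.001]]
wrist_force: [-0.4, -0.5, 0.3]
gripper_width: 0.628
```

```bash
python3 - <<'E'
from h import *
c=camera_info("wrist"); jp(st())
R=cv2.Rodrigues(np.array(c['rvec']))[0]; print('wristcam',-R.T@np.array(c['tvec']).ravel(), R[2]); np.save('wc.npy',c,allow_pickle=True)
print('expect pin top',proj(c,[.6169,-.1861,.096]),'TCP',proj(c,sense()['tcp_pos']))
w=capture("wrist"); t=capture("top")[130:290,240:480]
cv2.imwrite('pics/w1.png',w[:,:,::-1]); cv2.imwrite('pics/t1.png',cv2.resize(t,None,fx=3.3,fy=3.3,interpolation=cv2.INTER_CUBIC)[:,:,::-1])
E
```

```text
5.62 tcp [ 0.617  -0.1856  0.1757] F [-0.4 -0.5  0.3] w 54.7
jig mm [  88.  -224.2  175.7] toolz-yaw -359.99 ydown [-0.001  0.    -1.   ]
wristcam [ 0.69620458 -0.20338652  0.33788104] [-0.2832609   0.0672559  -0.95668172]
expect pin top [[321.16747879 209.04810683]] TCP [[320.8659108 255.1519473]]
```

View pics/w1.png

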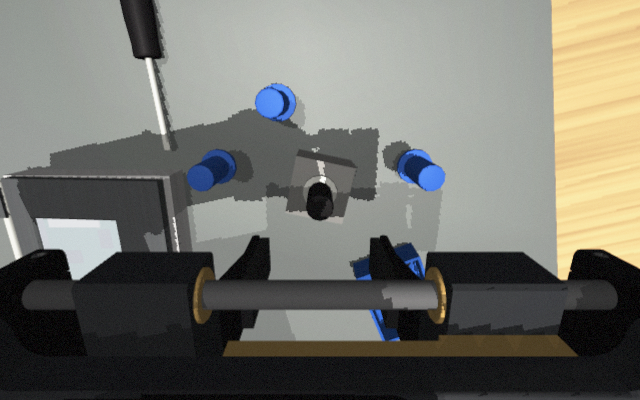

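The black grip's top sits at about (319,209), against (321,209) predicted, so I'm within ~1 mm. The lid is down at left. Descend and grip.

>>> {"op": "jog_arm", "data": {"series": [[[0,0.04,0],[0,0,0],0.055],[[0,0.04,0],[0,0,0],0.055],[[0,0.025,0],[0,0,0],0.055],[[0,0.014,0],[0,0,0],0.055],[[0,0,0],[0,0,0],0.055],[[0,0,0],[0,0,0],0],[[0,0,0],[0,0,0],0],[[0,0,0],[0,0,0],0],[[0,0,0],[0,0,0],0],[[0,0,0],[0,0,0],0]]}}

```text
time_s: 6.98
tcp_pos: [0.6174, -0.1858, 0.0576]
ee_rot: [[-0.228, 0.0, 0.974], [-0.974, -0.0, -0.228], [-0.0, -1.0, 0.0]]
wrist_force: [0.3, 0.5, 1.5]
gripper_width: 0.241
```

>>> {"op": "jog_arm", "data": {"series": [[[0,-0.03,0],[0,0,0],0],[[0,-0.03,0],[0,0,0],0],[[0,-0.025,0],[0,0,0],0],[[-0.0325,0,-0.0176],[0,0,0],0],[[-0.0325,0,-0.0176],[0,0,0],0],[[-0.0325,0,-0.0176],[0,0,0],0],[[-0.0325,0,-0.0176],[0,0,0],0],[[-0.0325,0,-0.0176],[0,0,0],0],[[0,0,0],[0,0,0],0],[[0,0,0],[0,0,0],0]]}}

```text
time_s: 8.22
tcp_pos: [0.5685, -0.0076, 0.1421]
ee_rot: [[-0.228, -0.0, 0.974], [-0.974, -0.0, -0.228], [0.0, -1.0, -0.0]]
wrist_force: [-0.1, 0.4, -0.7]
gripper_width: 0.243
```

```bash
python3 - <<'E'
from h import *
c=camera_info("wrist"); s=st(); jp(s); p=np.load('jig.npy')
w=capture("wrist"); sd=capture("side")
t=np.array(s['tcp_pos'])
for n,v in(("wrist",c),("side","side")):
    print(n,'hole@ajar .05',proj(v,jig(p,[lid(.05,.142)])),'hole shut',proj(v,jig(p,[lid(0,.142)])),'tip',proj(v,t-[0,0,.0536]),'collar ctr',proj(v,t-[0,0,.0134]))
a=cv2.resize(w[130:290,200:440],None,fx=2.5,fy=2.5,interpolation=cv2.INTER_CUBIC)
h=proj("side",t-[0,0,.0536])[0].astype(int); print('crop side origin',h-[60,30])
b=cv2.resize(sd[h[1]-30:h[1]+40,h[0]-60:h[0]+60],None,fx=5,fy=5,interpolation=cv2.INTER_CUBIC)[:200] if 0 else cv2.resize(sd[h[1]-30:h[1]+18,h[0]-60:h[0]+60],None,fx=5,fy=4,interpolation=cv2.INTER_CUBIC)
cv2.imwrite('pics/c.png',np.vstack([a,b])[:,:,::-1])
E
```

```text
8.22 tcp [ 0.5685 -0.0076  0.1421] F [-0.1  0.4 -0.7] w 21.2
jig mm [  0.2 -62.  142.1] toolz-yaw -359.96 ydown [-0. -0. -1.]
wrist hole@ajar .05 [[319.63412477 204.89714285]] hole shut [[320.31655879 202.31724801]] tip [[320.51173329 220.83491192]] collar ctr [[320.73056112 244.86625015]]
side hole@ajar .05 [[291.97016144 228.5421849 ]] hole shut [[292.19326569 230.84684555]] tip [[290.85019433 217.35220562]] collar ctr [[289.45971132 204.13874473]]
crop side origin [230 187]
```

View pics/c.png

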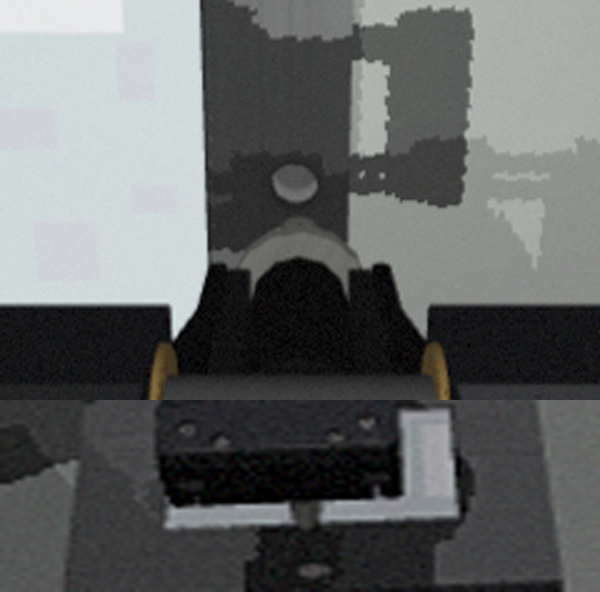

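Wrist crop: lid hole at (295,183), i.e. px (318,203), with the collar centred on u≈319.6. The side crop shows the shank above the hole at (314,571). The hole is within ~1 mm of prediction; I apply a small correction (+0.6 mm jig x and y), then descend in stages.

>>> {"op": "jog_arm", "data": {"series": [[[-0.0006,0,0.0006],[0,0,0],0],[[0,0.015,0],[0,0,0],0],[[0,0.012,0],[0,0,0],0],[[0,0.008,0],[0,0,0],0],[[0,0.004,0],[0,0,0],0],[[0,0.004,0],[0,0,0],0],[[0,0.004,0],[0,0,0],0],[[0,0.004,0],[0,0,0],0],[[0,0.004,0],[0,0,0],0],[[0,0,0],[0,0,0],0]]}}

```text
time_s: 9.57
tcp_pos: [0.5691, -0.0071, 0.0869]
ee_rot: [[-0.228, -0.001, 0.974], [-0.974, -0.0, -0.228], [0.0, -1.0, -0.001]]
wrist_force: [0.6, 0.9, -1.2]
gripper_width: 0.243
```

>>> {"op": "jog_arm", "data": {"series": [[[0,0.004,0],[0,0,0],0],[[0,0.004,0],[0,0,0],0],[[0,0.004,0],[0,0,0],0],[[0,0.004,0],[0,0,0],0],[[0,0.003,0],[0,0,0],0],[[0,0,0],[0,0,0],0]]}}

```text
time_s: 10.32
tcp_pos: [0.5693, -0.0071, 0.0681]
ee_rot: [[-0.228, -0.0, 0.974], [-0.974, -0.0, -0.228], [0.0, -1.0, -0.0]]
wrist_force: [-0.0, -0.5, -0.3]
gripper_width: 0.244
```

Tip is at ~14 mm, inside the base hole, with no side force. Now the squeeze.

>>> {"op": "jog_arm", "data": {"series": [[[0,0.003,0],[0,0,0],0],[[0,0.003,0],[0,0,0],0],[[0,0.002,0],[0,0,0],0],[[0,0.002,0],[0,0,0],0],[[0,0.001,0],[0,0,0],0],[[0,0,0],[0,0,0],0],[[0,0,0],[0,0,0],0]]}}

```text
time_s: 11.2
tcp_pos: [0.5694, -0.0077, 0.0579]
ee_rot: [[-0.228, 0.0, 0.974], [-0.974, -0.001, -0.228], [0.001, -1.0, 0.0]]
wrist_force: [-1.9, -3.3, 6.2]
gripper_width: 0.245
```

>>> {"op": "jog_arm", "data": {"series": [[[0,0.001,0],[0,0,0],0],[[0,0.001,0],[0,0,0],0],[[0,0,0],[0,0,0],0],[[0,0,0],[0,0,0],0]]}}

```text
time_s: 11.7
tcp_pos: [0.5695, -0.0078, 0.0574]
ee_rot: [[-0.227, 0.001, 0.974], [-0.974, -0.001, -0.227], [0.001, -1.0, 0.001]]
wrist_force: [-4.2, -3.2, 13.3]
gripper_width: 0.243
```

>>> {"op": "jog_arm", "data": {"series": [[[0,0.001,0],[0,0,0],0],[[0,0.001,0],[0,0,0],0],[[0,0,0],[0,0,0],0],[[0,0,0],[0,0,0],0],[[0,0,0],[0,0,0],0]]}}

```text
time_s: 12.32
tcp_pos: [0.5696, -0.0078, 0.0572]
ee_rot: [[-0.226, 0.001, 0.974], [-0.974, -0.002, -0.226], [0.001, -1.0, 0.002]]
wrist_force: [-7.6, -2.7, 23.8]
gripper_width: 0.247
```

```bash
python3 - <<'E'
from h import *
s=st(); jp(s); print(s['moment'])
w=capture("wrist"); sd=capture("side"); st()
a=cv2.resize(w[110:300,180:460],None,fx=2,fy=2,interpolation=cv2.INTER_CUBIC)
b=cv2.resize(sd[150:270,220:360],None,fx=4,fy=1.7*1.0,interpolation=cv2.INTER_CUBIC)
cv2.imwrite('pics/d.png',np.vstack([a,b])[:,:,::-1])
E
```

```text
12.32 tcp [ 0.5696 -0.0078  0.0572] F [-7.6 -2.7 23.8] w 21.5
jig mm [  1.3 -62.   57.2] toolz-yaw -359.89 ydown [ 0.001 -0.002 -1.   ]
[-0.7521648   2.39375357  0.00643872]
12.43 tcp [ 0.5696 -0.0078  0.0572] F [-8.1 -3.4 23. ] w 21.1
```

View pics/d.png

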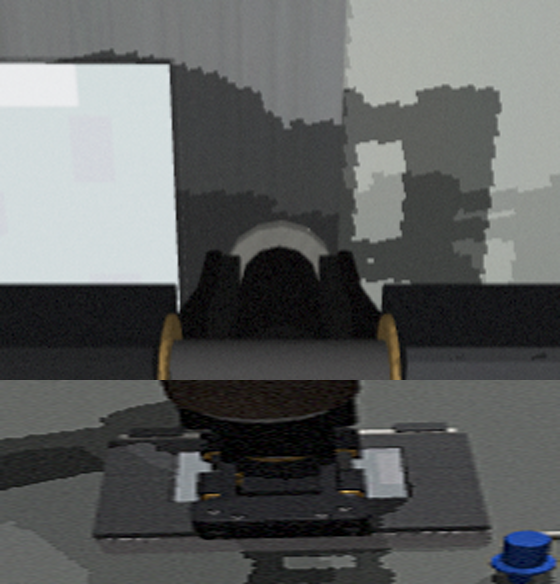

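The collar is seated on the lid and the lid lies level, close on the base. TCP is at 57.2 mm against 57.6 mm expected when home. Force rises steeply without travel, so it is on the hard stop. I relieve the ~8 N side load and check that the press holds.

>>> {"op": "jog_arm", "data": {"series": [[[0,0,-0.0006],[0,0,0],0],[[0,0,-0.0006],[0,0,0],0],[[0,0,0],[0,0,0],0],[[0,0,0],[0,0,0],0],[[0,0,0],[0,0,0],0],[[0,0,0],[0,0,0],0],[[0,0,0],[0,0,0],0],[[0,0,0],[0,0,0],0]]}}

```text
time_s: 13.42
tcp_pos: [0.5696, -0.0078, 0.0573]
ee_rot: [[-0.226, 0.004, 0.974], [-0.974, -0.002, -0.226], [0.001, -1.0, 0.004]]
wrist_force: [-5.2, -4.8, 20.8]
gripper_width: 0.247
```

Stable at ~21 N down with the grip holding. Handing in.

```bash
python3 -c "
from h import *
st(); print(finish_job())"
```

```text
13.43 tcp [ 0.5696 -0.0078  0.0573] F [-5.2 -4.8 20.8] w 21.5
the job is handed in; nothing more can be done
None
```

I swung the lid down with the closed fingers and took the black-gripped pin from the grey block. I pushed it through the lid hole into the base hole and pressed its collar down. The job was handed in at 13.4 s, with the arm still gripping and pressing.

- **Lid shut:** at the end the TCP was at 57.3 mm, against about 57.6 mm expected with the pin home. The arm was pressing down with about 21 N, and the force rose with almost no travel, so the lid is on its hard stop. I did not measure the lid angle directly. The last images show it level with the collar seated.
- **Grip:** the fingers read 21.5 mm on the 22 mm grip and did not slip.
- **Side force:** about 7 N sideways was left, because the pin leans lightly on the hole wall. I reduced it from about 8 N but did not remove it.
- **Bystanders:** the arm stayed clear of the tray, screwdriver, jar and blue pins on every path. I took no final picture of all of them.

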